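# Eject the tested heat sink and hold the fixture's cover at its balance point

## Task

Clear the little heat-sink test fixture so that a colleague can wipe its slot: with the clear hinged cover still shut, push the ejector's upright black tab fully home along its rails so that the heat sink is pushed right out of its slot onto the small tray beyond the hinge, then let the ejector spring back. Then take the cover's cross bar, swing the cover up to its balance point, straight up over its hinge where it would fall neither way (never let it topple over backwards), and finish while still gripping the bar and holding the cover steady there. Leave the heat sink lying on the tray and the other things on the bench where they are.

Things in the scene. Friction and masses are not known exactly. Their poses are not given: they have to be found in the camera images.
- fixture: Fixture, fixed on the bench: grey deck (x -64 to 77, y -42 to 72 mm), top 32 mm above the bench. Origin on the bench under the slot's middle. x points from the cover's cross bar to hinge and tray, y to the ejector tab's side. Slot: 43 mm wide between black walls 24 mm high, x -20 to 8 mm, open at the ends. Dark hinge ears at x 23, y +-34 mm, 78 mm high. A vise 0.17 m tall stands 0.1 m off.
- ejector (a joint): Ejector slide, m: 0 at rest, 0.040 fully home against its stop; moves along fixture +x. Spring return: 2.3 N at rest to 8.3 N home, plus about 3 N while the heat sink leaves its side clip. Its nose plate pushes the heat sink, which is clear of the slot from about 0.032 on.
- ejector_push (a point): Centre of the pushing face (on the fixture's -x side) of the ejector's upright black tab: 22 mm wide (y), 8 mm thick, 40 to 70 mm above the bench. The point is 55 mm above the bench, at fixture y = 58 mm, x = -56 mm at rest, and moves with the slide. The cover's side arm runs at y = 28 mm, 66 mm above the bench.
- cover (a joint): Hinge of the cover, rad: 0 shut (level), grows as the bar rises; 1.571 = straight up, which is its balance point (its centre of mass is then right over the hinge); past that it falls backwards to its stop at 2.4. Nearly no friction: let go anywhere else, it falls.
- cover_hinge (a point): Middle of the cover's hinge axis, 66 mm above the bench, at fixture x = +22 mm, y = 0; the axis runs along fixture y.
- cover_bar (a point): Middle of the cover's round steel cross bar, 10 mm thick, parallel to the hinge axis and 85 mm from it, in the cover's plane; 50 mm of it free between two side arms, 30 mm from the edge of the clear sheet. Shut: 66 mm above the bench, at fixture x = -63 mm, y = 0. It can turn between the fingers. The cover weighs about 0.22 kg; the shut cover's bar lifts with about 1.2 N.
- heat_sink_center (a point): Centre of the finned heat sink, 30 (fixture x) x 40 x 22 mm high, 0.05 kg, loose, held in the slot by a sprung side clip; starts at fixture x = 0 to 4 mm on the deck. It leaves towards +x, under the hinge, onto the tray, whose 10 mm lip starts at x = 72 mm. It is out of the slot beyond x = 24 mm and ends at about 30 mm.
- tape_roll: Bystander: roll of dark tape lying flat, 55 mm across, 19 mm high; origin under its centre.
- magnet_dish: Bystander: small steel dish, 72 mm across, 12 mm high; origin under its centre.
- tweezers: Bystander: steel tweezers lying flat, 130 mm long, 4 mm thick; origin under its centre.

How it is judged:
By the outcome, as a careful person would: the job done as asked, in the order asked, and still so for the second after the job is handed in, while the arm keeps its last pose, push and grip.
It also fails if it takes over 54 s, if anything falls off the work surface, if the arm or the gripper's body presses on something with over 40 N, if the wrist force passes 120 N, or if a joint passes its speed limit or range.

## Robot

A 6-joint arm with a two-finger parallel gripper is mounted at the origin on the work surface; the furniture and walls round the work are solid. World frame = base frame: x ahead of the robot, y to its left, z up, the work surface at z = 0. Lengths are in m, angles in rad, forces in N, time in s.
With the tool pointing down it reaches from about 0.325 to 0.85 m from the base axis. Payload 15.5 kg.
Tool frame: the origin (TCP) lies midway between the tips of the shut fingers; the grasp point (between the pads) lies 19 mm behind it; z points along the fingers, y is the line along which they close (so a half turn about z gives the same grasp; the last joint's range is limited). The gripper opens to 91 mm and grips with 3 to 60 N. Pads are 32 mm wide; open, the fingers measure 118 mm over their backs; the gripper's body (76 mm by 178 mm) begins 60 mm behind the grasp point.
Start: joints at [1.173, 0.494, 1.345, -0, 1.302, -0.096], TCP at [0.186, 0.597, 0.214] pointing down, gripper open.
Joint ranges: [-2.91, 2.91], [-0.82, 2.16], [0.22, 2.67], [-1.22, 4.37], [0.12, 2.79], [-3.08, 3.08]. Speed limits (rad/s): [1.89, 1.89, 2.57, 3.01, 3.01, 3.01].

## Interface

Orientations are given as a unit quaternion [w, x, y, z].
In Python, from workcell import arm, viewer gives the robot as it stands.
- The arm moves only by the tool carry_out, never from a script. Its argument "increments" is one flat list of numbers, 5 for each row, row after row: the opening, from 0 (shut) to 1 (fully open), then the shift along the tool's x, y, z in mm, then the turn about the tool's z in degrees. In form: [fingers, tx, ty, tz, roll, fingers, tx, ty, tz, roll, ...]. A call has 1 to 5 rows; each row shifts and turns the commanded pose from where the row before left it, along the tool's axes as they then stand; what a row does not reach is not made up. A row lasts 1/12 s, in which the tool goes at most 41.7 mm and 7.16 degrees, less where a joint would pass 70% of its speed; a pose out of reach is approached as far as the arm can. A call with a gripper value outside its range is refused whole. The fingers move at their own pace and stop on an object; the grip force is fixed at half the most. Time passes only in rows, so rows that do not move let the fingers close. It gives the time, the measured TCP pose, the force, the opening and the grip force at its end, in the units of the state.
- arm.state(): the state, without advancing time (a new reading comes with each control period).
- viewer.snapshot(name): name is "side" or "top" or "wrist"; returns the picture (480x640x3 uint8, red, green, blue); there is no depth.
- viewer.camera_model(name): a dict with "intrinsics" (3x3 intrinsics, pixels), "pose" (4x4, takes a point from camera to world coordinates); the wrist camera has in their place "T_tool_cam" (4x4, takes a point from camera to tool coordinates, whose origin is the TCP and whose axes are the flange's). Camera axes: x right, y down, z forward; pixel columns grow to the right and rows downward; lengths in m; the calibration is good to about 2 mm. The wrist camera is an equidistant fisheye: a pixel r from the principal point sees the ray r / f radians off the axis. A picture is of the moment at which its call begins: read the wrist's pose just before it. camera_model takes no time and is no camera call.
- arm.close_job(): hands the job in; it is judged then, once.
The state is a dict: "time_s": time; "joint_pos": joint angles; "joint_vel": joint speeds; "joint_efforts": joint torques, N m; "tool_pos": TCP position; "ee_rot": TCP orientation; "contact_force": force on the tool from outside, world axes, zero at the start; "moment": the same for the moment, N m; "grip_width": opening from 0.0 (shut) to 1.0 (fully open); "finger_force": force on a finger pad.
Only numpy, scipy, OpenCV 4.12 (cv2) and the standard library are available. Lean on these libraries where they do the work, as an engineer would, in place of code of your own. Each camera call takes 0.05 s, during which the arm holds its last target. There are 200 camera calls.

## Working session

There is one attempt and no reset: what is moved stays moved. The work goes in short steps, Python scripts to look and compute and a tool call to move; the robot and the scene stay as the last step left them, time stands still between calls to the robot, and variables do not carry over. Pictures are saved under pics/ and viewed, at most 10 in all, crops included, and the job is handed in when it is done.

Besides the shell and the picture viewer there is one more tool, called as name(argument=value, ...), one argument or row to a line, values as JSON. carry_out: Moves the arm, as the interface text tells. Its arguments: {"type":"object","properties":{"increments":{"type":"array"}},"required":["increments"]}

```bash
mkdir -p pics; ls
python3 - <<'E'
from workcell import arm, viewer
import cv2,numpy as np
np.set_printoptions(precision=4,suppress=True)
s=arm.state(); print(s)
for n in ("top","side"):
    im=viewer.snapshot(n); cv2.imwrite(f"pics/{n}0.png",im[...,::-1]); print(n,viewer.camera_model(n))
print(viewer.camera_model("wrist"))
E
```

```text
pics
{'time_s': 0.0, 'joint_pos': array([ 1.1725,  0.4942,  1.3462,  0.    ,  1.3025, -0.0955]), 'joint_vel': array([-0.0003,  0.0005, -0.0008,  0.0008,  0.0014,  0.0003]), 'joint_efforts': array([ -0.0003, -87.8826, -38.1848,   0.0709,   0.0534,  -0.    ]), 'tool_pos': array([0.1862, 0.5962, 0.2133]), 'ee_rot': array([-0.0002,  0.1508,  0.9886, -0.0006]), 'contact_force': array([ 0.1548,  0.233 , -0.2853]), 'moment': array([ 0.0161,  0.0185, -0.0168]), 'finger_force': 0.0, 'grip_width': 1.0004163667341568}
top {'intrinsics': array([[581.1882,   0.    , 323.2717],
       [  0.    , 581.1882, 243.9632],
       [  0.    ,   0.    ,   1.    ]]), 'pose': array([[ 0.0137, -0.9968,  0.0787,  0.4687],
       [-0.9996, -0.0118,  0.0242,  0.3987],
       [-0.0232, -0.079 , -0.9966,  0.963 ],
       [ 0.    ,  0.    ,  0.    ,  1.    ]])}
side {'intrinsics': array([[604.893 ,   0.    , 320.6072],
       [  0.    , 604.893 , 234.0361],
       [  0.    ,   0.    ,   1.    ]]), 'pose': array([[-0.9955, -0.0598,  0.074 ,  0.471 ],
       [-0.0939,  0.4959, -0.8633,  1.1815],
       [ 0.015 , -0.8663, -0.4993,  0.511 ],
       [ 0.    ,  0.    ,  0.    ,  1.    ]])}
{'intrinsics': array([[371.6483,   0.    , 322.7244],
       [  0.    , 371.6483, 234.2564],
       [  0.    ,   0.    ,   1.    ]]), 'T_tool_cam': array([[ 0.0012, -0.9651, -0.2619,  0.0742],
       [ 1.    ,  0.0011,  0.0004,  0.0003],
       [-0.0001, -0.2619,  0.9651, -0.1709],
       [ 0.    ,  0.    ,  0.    ,  1.    ]])}
```

View pics/top0.png

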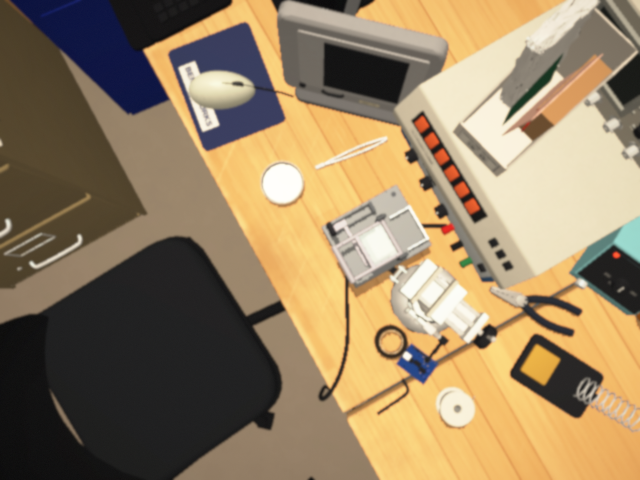

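View pics/side0.png

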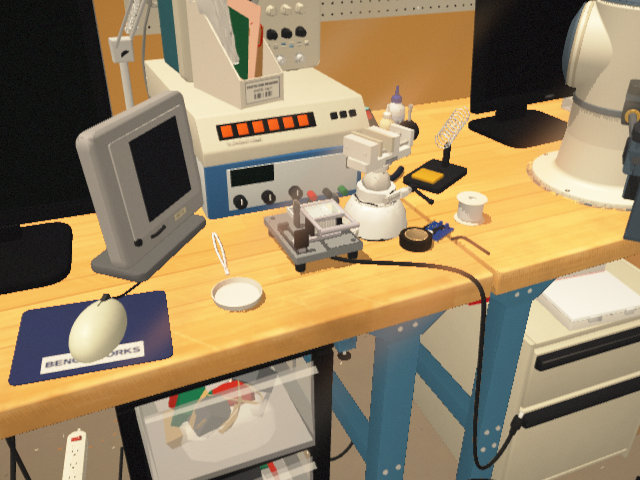

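Run:
```python
import cv2,numpy as np
a=cv2.imread("pics/top0.png")[175:300,300:460]; b=cv2.imread("pics/side0.png")[185:280,250:410]
a=cv2.resize(a,None,fx=5,fy=5,interpolation=cv2.INTER_CUBIC)[:600]
b=cv2.resize(b,None,fx=5,fy=5,interpolation=cv2.INTER_CUBIC)
cv2.imwrite("pics/topc.png",a[:600]);cv2.imwrite("pics/sidec.png",b)
```

```text
(no output)
```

View pics/topc.png

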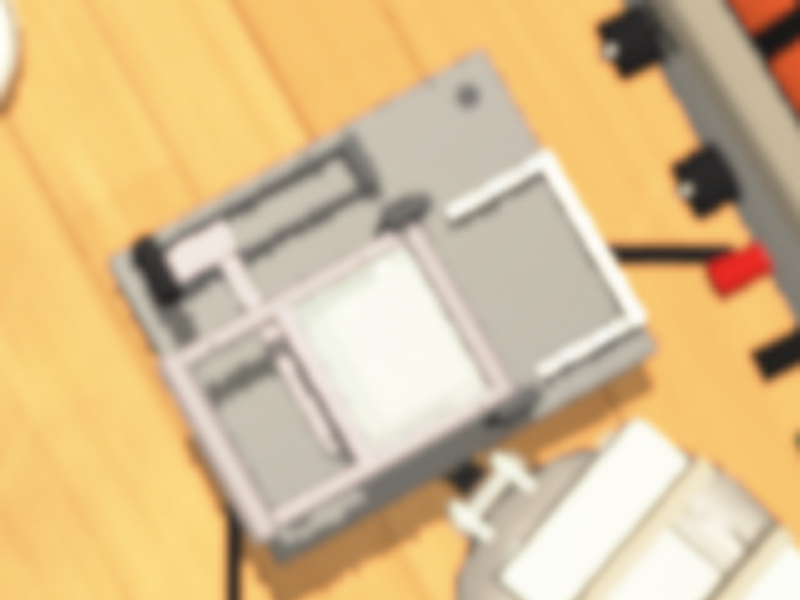

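View pics/sidec.png

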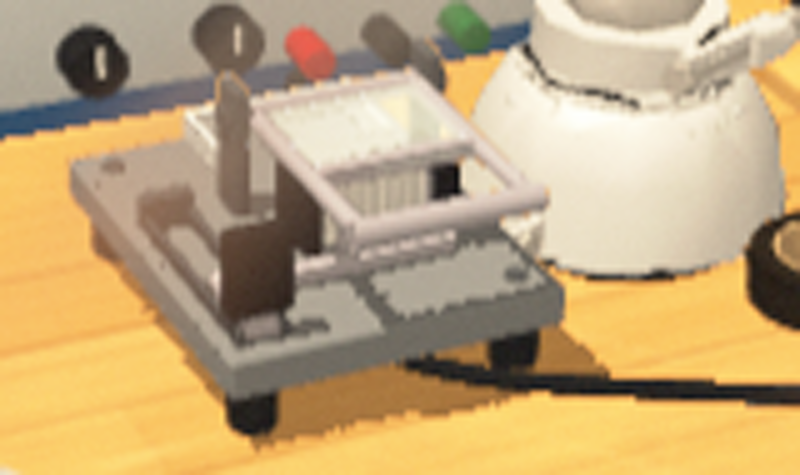

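```bash
cat > h.py <<'E'
from workcell import arm, viewer
import numpy as np
from scipy.optimize import least_squares
from scipy.spatial.transform import Rotation as R
np.set_printoptions(precision=4,suppress=True)
def proj(n,P):
    m=viewer.camera_model(n);T=m["pose"];p=(np.asarray(P)-T[:3,3])@T[:3,:3]
    q=p@m["intrinsics"].T; return q[:,:2]/q[:,2:]
def fx(v,P):
    c,s=np.cos(v[2]),np.sin(v[2]);P=np.atleast_2d(P).astype(float)
    return np.c_[v[0]+c*P[:,0]-s*P[:,1],v[1]+s*P[:,0]+c*P[:,1],P[:,2]]
def Rt(s):
    w,x,y,z=s["ee_rot"]; return R.from_quat([x,y,z,w]).as_matrix()
E
python3 - <<'E'
from h import *
T=np.array([[-64,72,32],[77,72,32],[77,-42,32],[-64,-42,32],[-63,0,66]])/1e3
t=np.array([[322.4,226.6],[397,185],[431,245],[355,286.6],[343,263.6]])
S=np.array([[-64,72,32],[-64,-42,32],[77,72,32]])/1e3
u=np.array([[296.4,259],[362.4,243.4],[264,217.6]])
f=lambda v,a=1,b=1:np.r_[a*(proj("top",fx(v,T))-t).ravel(),b*(proj("side",fx(v,S))-u).ravel()]
for a,b in((1,1),(1,0),(0,1)):
    r=least_squares(lambda v:f(v,a,b),[.45,.35,-1]); print(r.x,r.fun.reshape(-1,2).tolist() if a*b else '')
E
```

```text
[ 0.5408  0.3354 -1.0537] [[-2.1569272502742365, -0.9480882897880463], [-0.3327156542080161, -1.3970213413673775], [0.7456814282713253, 0.1591364308216896], [-0.3379807805648056, 1.1902563769911012], [-0.3374125459464494, -0.11202073410754565], [-0.37447763245751275, -1.6701926825804208], [1.624768995039119, -1.2698101648740305], [0.042183635595733904, -1.7603290195714862]]
[ 0.5404  0.3346 -1.0559] 
[ 0.5411  0.3398 -1.0494]
```

Run:
```python
from h import *
v=[.5408,.336,-1.054]
m=viewer.camera_model("top");T=m["pose"]
def at(px,z):
    d=T[:3,:3]@np.linalg.inv(m["intrinsics"])@np.r_[px,1]; return T[:3,3]+d*(z-T[2,3])/d[2]
def tofx(p):
    c,s=np.cos(v[2]),np.sin(v[2]);d=p[:2]-v[:2];return np.r_[c*d[0]+s*d[1],-s*d[0]+c*d[1],p[2]]*1e3
for nm,px in dict(boxL=(400,105),boxknobcorner=(500,280),boxmid=(450,190),mon_base=(400,128),mon_l=(300,100),mon_top_l=(280,10),visejaw=(428,259),vise2=(400,291),dish=(282,184),twA=(317,166),twB=(386,140)).items():
    for z in (0,.1,.17,.22): p=at(px,z); print(nm,z,p[:2],'fx',tofx(p)[:2].round(),'side px',proj("side",p[None])[0].round())
s=arm.state();M=Rt(s);print(M)
for sg in(1,-1):
    # want tool y = sg*fixture x
    d=np.array([np.cos(v[2]),np.sin(v[2]),0])*sg; l=M.T@d; print(sg,"roll",np.degrees(np.arctan2(-l[0],l[1])), "toolx in fixture y:",-sg if M[2,2]<0 else sg)
for P in ([-105,58,55],[-63,0,66],[22,0,151]): print(fx(v,np.array(P)/1e3), 'tool shift',M.T@(fx(v,np.array(P)/1e3)[0]-s['tool_pos'])*1e3)
```

```text
boxL 0 [0.7817 0.2957] fx [154. 190.] side px [185. 225.]
boxL 0.1 [0.7492 0.3064] fx [129. 167.] side px [197. 176.]
boxL 0.17 [0.7265 0.3139] fx [111. 150.] side px [206. 137.]
boxL 0.22 [0.7102 0.3192] fx [ 98. 139.] side px [213. 107.]
boxknobcorner 0 [0.4888 0.1309] fx [ 153. -147.] side px [359. 193.]
boxknobcorner 0.1 [0.4867 0.1587] fx [ 127. -135.] side px [362. 150.]
boxknobcorner 0.17 [0.4852 0.1782] fx [ 110. -126.] side px [364. 116.]
boxknobcorner 0.22 [0.4842 0.1921] fx [  97. -120.] side px [366.  89.]
boxmid 0 [0.6374 0.2121] fx [155.  23.] side px [276. 208.]
boxmid 0.1 [0.6199 0.2315] fx [130.  17.] side px [283. 162.]
boxmid 0.17 [0.6076 0.245 ] fx [112.  13.] side px [288. 126.]
boxmid 0.22 [0.5989 0.2547] fx [99. 10.] side px [292.  98.]
mon_base 0 [0.7421 0.2955] fx [135. 155.] side px [208. 227.]
mon_base 0.1 [0.7137 0.3063] fx [111. 136.] side px [218. 177.]
mon_base 0.17 [0.6938 0.3138] fx [ 95. 122.] side px [227. 138.]
mon_base 0.22 [0.6796 0.3191] fx [ 83. 112.] side px [233. 108.]
mon_l 0 [0.7893 0.465 ] fx [ 11. 280.] side px [147. 280.]
mon_l 0.1 [0.75
[... 1319 characters left out ...]
.] side px [247. 170.]
twA 0.22 [0.6286 0.4263] fx [-35. 121.] side px [253. 135.]
twB 0 [0.7214 0.319 ] fx [104. 149.] side px [216. 234.]
twB 0.1 [0.6951 0.3272] fx [ 84. 130.] side px [227. 183.]
twB 0.17 [0.6768 0.333 ] fx [ 70. 117.] side px [235. 143.]
twB 0.22 [0.6636 0.3372] fx [ 60. 107.] side px [241. 113.]
[[-0.9545  0.2982 -0.0004]
 [ 0.2982  0.9545 -0.0011]
 [ 0.0001 -0.0011 -1.    ]]
1 roll 133.040838842668 toolx in fixture y: -1
-1 roll -46.95916115733203 toolx in fixture y: 1
[[0.5393 0.4559 0.055 ]] tool shift [-378.8953  -28.4372  158.3896]
[[0.5097 0.3908 0.066 ]] tool shift [-370.0046  -99.5059  147.4717]
[[0.5517 0.3169 0.151 ]] tool shift [-432.1208 -157.6172   62.5326]
```

carry_out(
  increments=[0,0,0,0,-6.7,0,0,0,0,-6.7,0,0,0,0,-6.7,0,0,0,0,-6.7,0,0,0,0,-6.7],
)

```text
time_s: 0.52
tool_pos: [0.1863, 0.5964, 0.2135]
ee_rot: [-0.0, -0.143, 0.99, -0.0]
contact_force: [0.4, 0.2, -0.4]
grip_width: 0.667
finger_force: 0.0
```

carry_out(
  increments=[0,0,0,0,-6.7,0,0,0,0,-6.8,0,20,-25,0,0,0,20,-25,0,0,0,20,-25,0,0],
)

```text
time_s: 0.93
tool_pos: [0.1709, 0.5003, 0.2132]
ee_rot: [-0.0, -0.256, 0.967, -0.0]
contact_force: [-0.5, -0.2, 2.0]
grip_width: 0.302
finger_force: 0.0
```

carry_out(
  increments=[0,20,-25,0,0,0,20,-25,0,0,0,20,-25,0,0,0,20,-25,0,0,0,20,-25,0,0],
)

```text
time_s: 1.35
tool_pos: [0.1457, 0.3419, 0.2137]
ee_rot: [-0.0, -0.256, 0.967, -0.0]
contact_force: [1.1, -1.1, 1.4]
grip_width: 0.007
finger_force: 0.0
```

carry_out(
  increments=[0,20,-25,0,0,0,20,-25,0,0,0,20,-25,0,0,0,17,-21,0,0,0,0,0,0,0],
)

```text
time_s: 1.77
tool_pos: [0.1246, 0.2178, 0.2133]
ee_rot: [-0.001, -0.256, 0.967, -0.001]
contact_force: [-0.6, 1.0, -0.0]
grip_width: 0.008
finger_force: 0.0
```

```bash
cat >> h.py <<'E'
V=[.5408,.336,-1.054]
def tofx(p,v=V):
    c,s=np.cos(v[2]),np.sin(v[2]);d=np.asarray(p)[:2]-v[:2];return np.r_[c*d[0]+s*d[1],-s*d[0]+c*d[1],p[2]]*1e3
def wproj(P,s):
    m=viewer.camera_model("wrist");C=m["T_tool_cam"];K=m["intrinsics"]
    p=(np.asarray(P)-s["tool_pos"])@Rt(s); p=(p-C[:3,3])@C[:3,:3]
    r=np.hypot(p[:,0],p[:,1]);k=np.arctan2(r,p[:,2])/r
    return np.c_[K[0,0]*p[:,0]*k+K[0,2],K[1,1]*p[:,1]*k+K[1,2]]
E
python3 - <<'E'
from h import *
import cv2,pickle
s=arm.state(); im=viewer.snapshot("wrist"); cv2.imwrite("pics/w1.png",im[...,::-1]); pickle.dump(s,open("w1.pkl","wb"))
print(s["time_s"],s["joint_pos"],tofx(s["tool_pos"]),Rt(s)@[0,1,0],s["contact_force"],s["grip_width"])
print(wproj(fx(V,np.array([[-56,58,70],[-63,0,66],[22,0,66],[-64,72,32],[77,72,32]])/1e3),s))
E
```

```text
1.7667 [ 0.812  -0.063   2.1285 -0.0005  1.079  -1.2754] [-102.8644 -420.2684  213.2929] [-0.4942  0.8694 -0.0013] [-0.6342  0.9993 -0.0072] 0.007960590717773313
[[291.6039 527.4023]
 [294.4643 507.1592]
 [236.8673 503.1237]
 [298.3002 513.1142]
 [214.552  506.1997]]
```

View pics/w1.png

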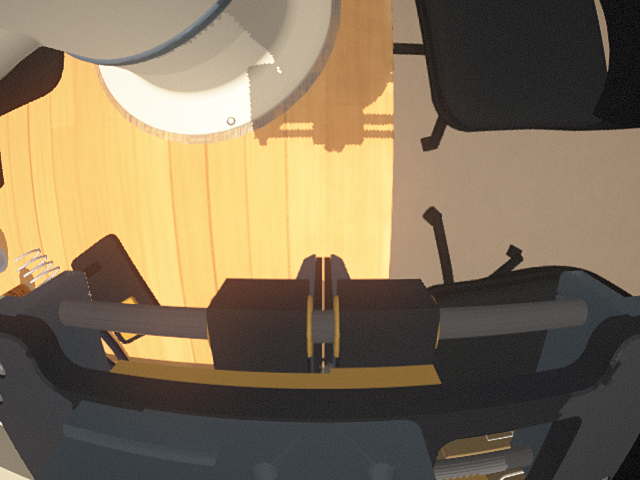

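The sign of the tool's x was wrong (tool x = fixture −y). The arm swung towards its base and touched nothing. I'll go back and turn half round so the camera faces away from the vise.

carry_out(
  increments=[0,-40,0,0,0,0,-40,0,0,0,0,-40,0,0,0,0,-40,0,0,0,0,-40,0,0,0],
)

```text
time_s: 2.23
tool_pos: [0.3027, 0.3226, 0.2135]
ee_rot: [0.0, -0.256, 0.967, 0.0]
contact_force: [0.4, 0.0, 0.4]
grip_width: 0.003
finger_force: 0.0
```

carry_out(
  increments=[0,-40,0,0,0,0,-40,0,0,0,0,-40,0,0,0,0,-40,0,0,0,0,-40,0,0,0],
)

```text
time_s: 2.65
tool_pos: [0.4762, 0.4216, 0.2131]
ee_rot: [-0.0, -0.256, 0.967, 0.0]
contact_force: [-1.0, -0.1, -0.3]
grip_width: 0.007
finger_force: 0.0
```

carry_out(
  increments=[0,-40,0,0,0,0,-38,0,0,0,0,0,0,0,7.1,0,0,0,0,7.1,0,0,0,0,7.1],
)

```text
time_s: 3.07
tool_pos: [0.5427, 0.4596, 0.2124]
ee_rot: [-0.0, -0.07, 0.998, -0.0]
contact_force: [0.0, 0.2, -0.5]
grip_width: 0.002
finger_force: 0.0
```

carry_out(
  increments=[0,0,0,0,7.1,0,0,0,0,7.1,0,0,0,0,7.1,0,0,0,0,7.1,0,0,0,0,7.1],
)

```text
time_s: 3.48
tool_pos: [0.5422, 0.4595, 0.2131]
ee_rot: [-0.0, 0.238, 0.971, -0.0]
contact_force: [-0.9, -0.3, 0.3]
grip_width: 0.007
finger_force: 0.0
```

carry_out(
  increments=[0,0,0,0,7.1,0,0,0,0,7.1,0,0,0,0,7.1,0,0,0,0,7.1,0,0,0,0,7.1],
)

```text
time_s: 3.9
tool_pos: [0.5423, 0.4595, 0.2131]
ee_rot: [-0.0, 0.522, 0.853, -0.0]
contact_force: [0.1, 0.4, -0.1]
grip_width: 0.004
finger_force: 0.0
```

carry_out(
  increments=[0,0,0,0,7.1,0,0,0,0,7.1,0,0,0,0,7.1,0,0,0,0,7.1,0,0,0,0,7.1],
)

```text
time_s: 4.32
tool_pos: [0.5422, 0.4595, 0.2131]
ee_rot: [-0.0, 0.757, 0.653, -0.0]
contact_force: [0.6, -0.5, 0.0]
grip_width: 0.007
finger_force: 0.0
```

carry_out(
  increments=[0,0,0,0,7.1,0,0,0,0,7.1,0,0,0,0,7.1,0,0,0,0,7.1,0,0,0,0,7.1],
)

```text
time_s: 4.73
tool_pos: [0.5422, 0.4595, 0.2131]
ee_rot: [0.0, 0.92, 0.391, -0.0]
contact_force: [0.5, 0.2, 0.8]
grip_width: 0.005
finger_force: 0.0
```

carry_out(
  increments=[0,0,0,0,7.1,0,0,0,0,7.1,0,0,0,0,2.5,0,0,0,0,0,0,0,0,0,0],
)

```text
time_s: 5.15
tool_pos: [0.5422, 0.4592, 0.2133]
ee_rot: [0.0, 0.966, 0.257, -0.0]
contact_force: [0.4, 1.0, -0.0]
grip_width: 0.004
finger_force: 0.0
```

Run:
```python
from h import *
import cv2,pickle
s=arm.state(); im=viewer.snapshot("wrist"); cv2.imwrite("pics/w2.png",im[...,::-1]); pickle.dump(s,open("w2.pkl","wb"))
print(s["time_s"],s["joint_pos"],tofx(s["tool_pos"]),Rt(s)[:,1],Rt(s)[:,0],s["contact_force"],s["grip_width"])
print(wproj(fx(V,np.array([[-56,58,70],[-63,0,66],[22,0,66],[-64,72,32],[77,72,32],[-64,-42,32]])/1e3),s))
```

```text
5.15 [0.6187 0.6201 1.1071 0.     1.4148 1.6696] [-106.3836   62.0894  213.3178] [ 0.4967 -0.8679  0.    ] [ 0.8679  0.4967 -0.0004] [ 0.3545  0.9758 -0.0341] 0.004196692700120104
[[380.566  226.3485]
 [369.4028 285.706 ]
 [455.2925 284.0911]
 [367.0248 202.814 ]
 [499.1489 205.6197]
 [362.7299 309.5514]]
```

View pics/w2.png

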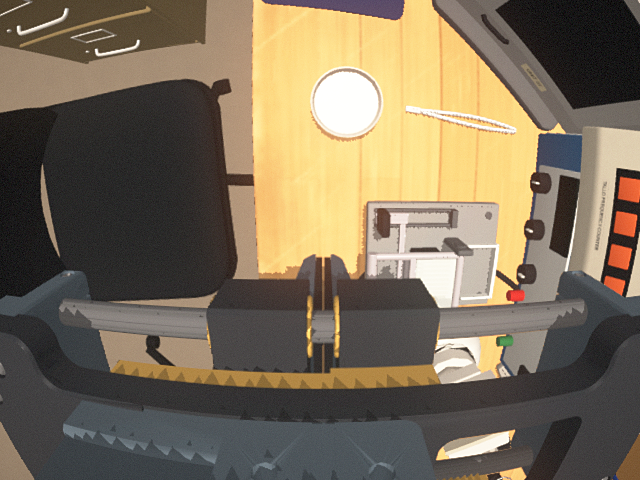

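The wrist picture agrees with the fitted pose to about 1–2 px: deck corner (367,202), tab face (378,222), bar at column 371. I'll go down and push the tab.

carry_out(
  increments=[0,-2,0,38,0,0,0,0,38,0,0,0,0,38,0,0,0,0,34,0,0,0,0,20,0],
)

```text
time_s: 5.62
tool_pos: [0.5389, 0.4566, 0.0417]
ee_rot: [0.001, 0.966, 0.257, -0.002]
contact_force: [0.1, -0.3, -0.2]
grip_width: 0.005
finger_force: 0.0
```

carry_out(
  increments=[0,0,10,0,0,0,0,10,0,0,0,0,8,0,0,0,0,4,0,0,0,0,4,0,0],
)

```text
time_s: 6.03
tool_pos: [0.5598, 0.426, 0.0479]
ee_rot: [-0.0, 0.967, 0.256, 0.001]
contact_force: [0.7, -0.5, -0.1]
grip_width: 0.009
finger_force: 0.0
```

carry_out(
  increments=[0,0,4,0,0,0,0,4,0,0,0,0,4,0,0,0,0,4,0,0,0,0,4,0,0],
)

```text
time_s: 6.45
tool_pos: [0.5685, 0.4094, 0.0464]
ee_rot: [-0.001, 0.967, 0.256, 0.001]
contact_force: [-2.4, 7.8, 4.4]
grip_width: 0.005
finger_force: 4.0
```

```bash
cat > st.py <<'E'
from h import *
s=arm.state(); c=Rt(s)
print("t",s["time_s"],"fx",tofx(s["tool_pos"]),"F fixture xyz",c[:,1]@s["contact_force"],c[:,0]@s["contact_force"],s["contact_force"][2],"w",s["grip_width"]*91,s["finger_force"])
E
python3 st.py
```

```text
t 6.45 fx [-50.1539  60.3702  46.4285] F fixture xyz -8.018437333437378 1.753172648986734 4.442660566120081 w 0.46452235384131757 4.0487709670560434
```

carry_out(
  increments=[0,0,4,0,0,0,0,4,0,0,0,0,4,0,0,0,0,3,0,0,0,0,2,0,0],
)

```text
time_s: 6.87
tool_pos: [0.5771, 0.3947, 0.0464]
ee_rot: [-0.001, 0.967, 0.256, 0.001]
contact_force: [-2.2, 8.0, 4.9]
grip_width: 0.004
finger_force: 4.0
```

```bash
python3 st.py
```

```text
t 6.8667 fx [-33.1325  60.5371  46.4318] F fixture xyz -8.017871983472066 2.0759566357443306 4.908030043816322 w 0.3227914374872092 4.029484660131857
```

carry_out(
  increments=[0,0,2,0,0,0,0,2,0,0,0,0,0,0,0],
)

```text
time_s: 7.12
tool_pos: [0.579, 0.3913, 0.0465]
ee_rot: [-0.001, 0.967, 0.256, 0.001]
contact_force: [-2.2, 7.0, 5.2]
grip_width: 0.004
finger_force: 3.9
```

carry_out(
  increments=[0,0,1,0,0,0,0,1,0,0,0,0,0,0,0],
)

```text
time_s: 7.37
tool_pos: [0.5799, 0.3898, 0.0464]
ee_rot: [-0.001, 0.967, 0.256, 0.001]
contact_force: [-2.4, 7.5, 4.9]
grip_width: -0.0
finger_force: 4.1
```

```bash
python3 st.py
```

```text
t 7.3667 fx [-27.4205  60.5607  46.4168] F fixture xyz -7.6753466273023525 1.6357466897721962 4.884934159462875 w -0.010625000644452386 4.081619191565551
```

carry_out(
  increments=[0,0,1,0,0,0,0,1,0,0,0,0,0,0,0],
)

```text
time_s: 7.62
tool_pos: [0.5808, 0.3882, 0.0464]
ee_rot: [-0.001, 0.967, 0.256, 0.001]
contact_force: [-2.0, 8.6, 4.5]
grip_width: 0.003
finger_force: 4.4
```

carry_out(
  increments=[0,0,1,0,0,0,0,1,0,0,0,0,0,0,0],
)

```text
time_s: 7.87
tool_pos: [0.5811, 0.3879, 0.0466]
ee_rot: [-0.002, 0.967, 0.256, 0.001]
contact_force: [-7.9, 18.8, 5.0]
grip_width: 0.006
finger_force: 10.2
```

```bash
python3 st.py
```

```text
t 7.8667 fx [-25.1719  60.6606  46.5702] F fixture xyz -20.243279077195282 2.4792188606264154 4.980176131612194 w 0.5149497391735101 10.192899943795055
```

carry_out(
  increments=[0,0,-6,0,0,0,0,-8,0,0,0,0,-10,0,0,0,0,-12,0,0,0,0,-12,0,0],
)

```text
time_s: 8.28
tool_pos: [0.5575, 0.4276, 0.0459]
ee_rot: [0.0, 0.967, 0.256, -0.0]
contact_force: [-0.3, 0.3, 0.1]
grip_width: 0.007
finger_force: 0.0
```

carry_out(
  increments=[0,0,-14,0,0,0.28,0,0,-25,0,0.28,0,0,-30,0,0.28,0,0,-30,0,0.28,-28,11,-5,0],
)

```text
time_s: 8.7
tool_pos: [0.536, 0.4205, 0.141]
ee_rot: [-0.002, 0.967, 0.256, 0.005]
contact_force: [0.0, 0.2, 1.4]
grip_width: 0.26
finger_force: 0.0
```

carry_out(
  increments=[0.28,-28,14,0,0,0.28,0,0,0,0,0.28,0,0,0,0],
)

```text
time_s: 8.95
tool_pos: [0.5134, 0.3891, 0.1361]
ee_rot: [0.0, 0.967, 0.256, -0.001]
contact_force: [1.5, 0.5, 0.4]
grip_width: 0.275
finger_force: 0.0
```

```bash
python3 st.py
python3 - <<'E'
from h import *
import cv2,pickle
s=arm.state(); w=viewer.snapshot("wrist"); a=viewer.snapshot("side"); t=viewer.snapshot("top")
r=lambda im,k:cv2.resize(im[...,::-1],None,fx=k,fy=k,interpolation=cv2.INTER_CUBIC)
o=np.zeros((600,800,3),np.uint8)
o[:300,:400]=r(a[195:270,250:350],4); o[:300,400:]=r(t[175:300,300:460],2.5)[:300,:400]
q=r(w[150:350,240:560],1.5); o[300:600,:480]=q; cv2.imwrite("pics/c3.png",o)
print(wproj(fx(V,np.array([[-63,0,66],[-63,25,66],[22,0,66]])/1e3),s))
E
```

```text
t 8.95 fx [-59.7471   2.4056 136.0924] F fixture xyz 0.2777109737023388 1.5140923217332525 0.4324896301788365 w 25.06681526394472 0.0
[[318.5902 249.3335]
 [318.5418 213.2856]
 [439.6234 248.9772]]
```

View pics/c3.png

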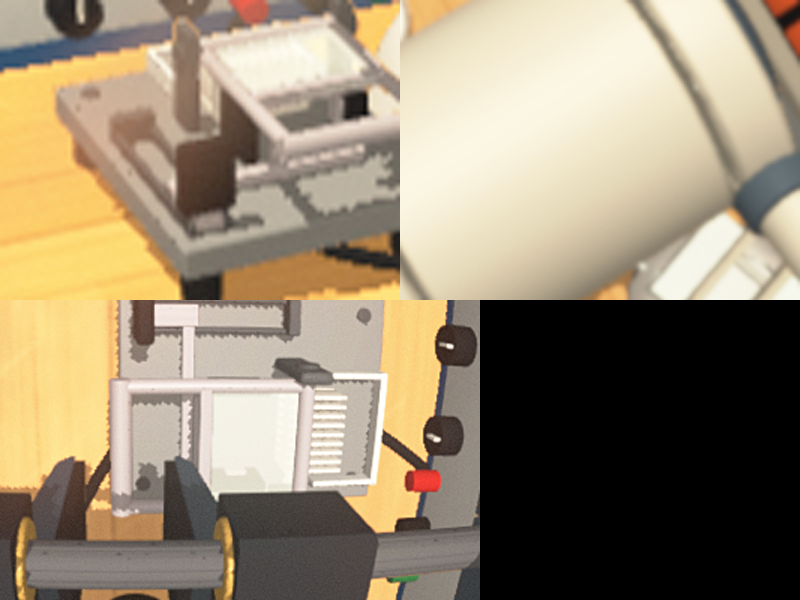

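The picture shows the slot empty, the fins on the tray beyond the hinge and the ejector tab sprung back. The bar is at wrist column 321, midway between the fingers to about 2 mm, so I'll descend and grip it.

carry_out(
  increments=[0.28,2,-2,25,0,0.28,0,0,25,0,0.28,0,0,18,0,0.28,0,0,10,0,0.28,0,0,4,0],
)

```text
time_s: 9.52
tool_pos: [0.5149, 0.3927, 0.052]
ee_rot: [0.0, 0.967, 0.256, -0.001]
contact_force: [-0.4, -0.2, -0.4]
grip_width: 0.28
finger_force: 0.0
```

```bash
python3 st.py
```

```text
t 9.5167 fx [-62.0787   5.5178  52.0092] F fixture xyz 0.0029355826346110867 -0.4246341636972131 -0.4436073722582786 w 25.462532000207254 0.0
```

carry_out(
  increments=[0.05,0,0,0,0,0.05,0,0,0,0,0.05,0,0,0,0,0.05,0,0,0,0,0.05,0,0,0,0],
)

```text
time_s: 9.93
tool_pos: [0.5163, 0.3927, 0.0549]
ee_rot: [-0.0, 0.967, 0.256, 0.001]
contact_force: [4.2, -3.0, 1.7]
grip_width: 0.1
finger_force: 30.0
```

```bash
python3 st.py
```

```text
t 9.9333 fx [-61.4325   6.694   54.9004] F fixture xyz 4.672638548948694 2.1829706755592158 1.7273125473997584 w 9.13207306538171 29.99782919883728
```

```bash
python3 -c "
import numpy as np
a=np.radians(np.linspace(0,90,21));x=(85*(1-np.cos(a))).round(1);z=(85*np.sin(a)).round(1)
for i in range(20):print('0.05, 0, %.1f, %.1f, 0,'%(x[i+1]-x[i],z[i]-z[i+1]),'|' if i%5==4 else '')"
```

```text
0.05, 0, 0.3, -6.7, 0, 
0.05, 0, 0.7, -6.6, 0, 
0.05, 0, 1.3, -6.5, 0, 
0.05, 0, 1.9, -6.5, 0, 
0.05, 0, 2.3, -6.2, 0, |
0.05, 0, 2.8, -6.1, 0, 
0.05, 0, 3.2, -5.8, 0, 
0.05, 0, 3.7, -5.6, 0, 
0.05, 0, 4.2, -5.2, 0, 
0.05, 0, 4.5, -4.9, 0, |
0.05, 0, 4.9, -4.5, 0, 
0.05, 0, 5.2, -4.2, 0, 
0.05, 0, 5.6, -3.7, 0, 
0.05, 0, 5.8, -3.2, 0, 
0.05, 0, 6.1, -2.8, 0, |
0.05, 0, 6.2, -2.3, 0, 
0.05, 0, 6.5, -1.9, 0, 
0.05, 0, 6.5, -1.3, 0, 
0.05, 0, 6.6, -0.7, 0, 
0.05, 0, 6.7, -0.3, 0, |
```

carry_out(
  increments=[0.05,0,1.0,-6.7,0,0.05,0,0.7,-6.6,0,0.05,0,1.3,-6.5,0,0.05,0,1.9,-6.5,0,0.05,0,2.3,-6.2,0],
)

```text
time_s: 10.35
tool_pos: [0.5192, 0.3875, 0.0876]
ee_rot: [-0.001, 0.967, 0.256, 0.001]
contact_force: [0.7, 7.2, -0.7]
grip_width: 0.103
finger_force: 30.0
```

```bash
python3 st.py
```

```text
t 10.35 fx [-55.4743   6.6697  87.6057] F fixture xyz -5.855708646950842 4.19054661958174 -0.6746822792929033 w 9.329082630466928 29.967355728149414
```

carry_out(
  increments=[0.05,0,2.8,-6.1,0,0.05,0,3.2,-5.8,0,0.05,0,3.7,-5.6,0,0.05,0,4.2,-5.2,0,0.05,0,4.5,-4.9,0],
)

```text
time_s: 10.77
tool_pos: [0.5279, 0.3729, 0.1161]
ee_rot: [-0.002, 0.967, 0.256, 0.001]
contact_force: [-6.8, 16.2, 11.7]
grip_width: 0.098
finger_force: 30.0
```

```bash
python3 st.py
```

```text
t 10.7667 fx [-38.4477   6.9659 116.1249] F fixture xyz -17.525108569292016 2.136065687258438 11.749840358883954 w 8.954642539845443 29.988297522068024
```

carry_out(
  increments=[0.05,0,0,0,0,0.05,0,0,0,0],
)

```text
time_s: 10.93
tool_pos: [0.5279, 0.3728, 0.1163]
ee_rot: [-0.002, 0.967, 0.256, 0.001]
contact_force: [-8.3, 16.2, 12.5]
grip_width: 0.098
finger_force: 30.0
```

```bash
python3 st.py
```

```text
t 10.9333 fx [-38.3237   6.9716 116.272 ] F fixture xyz -18.21478778925828 0.8597893292680171 12.495424236447358 w 8.941802983332945 29.9890199303627
```

carry_out(
  increments=[0.05,0,-1.8,-1.5,0,0.05,0,0,0,0],
)

```text
time_s: 11.1
tool_pos: [0.5278, 0.3727, 0.1166]
ee_rot: [-0.0, 0.967, 0.256, 0.001]
contact_force: [4.1, 4.3, -2.4]
grip_width: 0.104
finger_force: 30.0
```

```bash
python3 st.py
```

```text
t 11.1 fx [-38.288    6.8609 116.5735] F fixture xyz -1.7661093319135308 5.668986174294631 -2.3825117401518465 w 9.437993412443392 29.984302818775177
```

carry_out(
  increments=[0.05,0,5.0,-4.8,0,0.05,0,5.3,-4.4,0,0.05,0,5.7,-4.0,0,0.05,0,0,0,0],
)

```text
time_s: 11.43
tool_pos: [0.5359, 0.3586, 0.1308]
ee_rot: [-0.001, 0.967, 0.256, 0.001]
contact_force: [-1.9, 6.7, 6.7]
grip_width: 0.099
finger_force: 30.0
```

```bash
python3 st.py
```

```text
t 11.4333 fx [-22.059    6.9231 130.7826] F fixture xyz -6.720191181981384 1.7040328034467254 6.744297454695994 w 9.02605650985306 30.009918808937073
```

carry_out(
  increments=[0.05,0,5.6,-4.4,0,0.05,0,6.2,-3.0,0,0.05,0,6.4,-2.5,0,0.05,0,0,0,0],
)

```text
time_s: 11.77
tool_pos: [0.5449, 0.3423, 0.1402]
ee_rot: [-0.001, 0.967, 0.256, 0.001]
contact_force: [0.1, 5.2, 7.8]
grip_width: 0.1
finger_force: 30.0
```

```bash
python3 st.py
```

```text
t 11.7667 fx [ -3.432    6.7111 140.2061] F fixture xyz -4.493662224344844 2.6717014653364104 7.766570569385196 w 9.084858407049163 29.993011951446533
```

carry_out(
  increments=[0.05,0,5.3,-2.2,0,0.05,0,5.3,-1.5,0,0.05,0,5.4,-1.2,0,0.05,0,5.0,-0.7,0,0.05,0,0,0,0],
)

```text
time_s: 12.18
tool_pos: [0.5552, 0.3235, 0.1448]
ee_rot: [-0.0, 0.967, 0.256, 0.001]
contact_force: [0.3, 3.5, 6.7]
grip_width: 0.103
finger_force: 30.0
```

```bash
python3 st.py
```

```text
t 12.1833 fx [ 17.9545   6.3049 144.8482] F fixture xyz -2.9222825116626 2.0050662199102662 6.717130475122726 w 9.35317961152381 30.01424252986908
```

carry_out(
  increments=[0.05,0,2.9,-0.5,0,0.05,0,2.7,-0.3,0,0.05,0,0,0,0,0.05,0,0,0,0],
)

```text
time_s: 12.52
tool_pos: [0.5576, 0.3192, 0.1453]
ee_rot: [-0.0, 0.967, 0.256, 0.0]
contact_force: [2.6, 3.9, 5.5]
grip_width: 0.104
finger_force: 30.0
```

```bash
python3 st.py
python3 - <<'E'
from h import *
import cv2
s=arm.state(); w=viewer.snapshot("wrist"); a=viewer.snapshot("side")
r=lambda im,k:cv2.resize(im[...,::-1],None,fx=k,fy=k,interpolation=cv2.INTER_CUBIC)
o=np.zeros((600,800,3),np.uint8)
o[:600,:400]=r(a[140:260,260:340],5); o[:300,400:]=r(w[150:350,300:566],1.5)[:300,:400]; cv2.imwrite("pics/c4.png",o)
c=lambda p:((p-[260,140])*5).round()
for nm,P in dict(bar=[[22,28,151],[22,-28,151]],hinge=[[22,28,66],[22,-28,66]],ears=[[23,34,78],[23,-34,78]],deck=[[-64,72,32],[77,72,32]]).items(): print(nm,c(proj("side",fx(V,np.array(P)/1e3))).tolist())
for dx in(-5,5):print(dx,c(proj("side",fx(V,np.array([[22+dx,28,151]])/1e3))).tolist())
E
```

```text
t 12.5167 fx [ 22.8445   6.2964 145.3451] F fixture xyz -2.083213274456913 4.2091619676615215 5.484666166324348 w 9.503618342694192 29.9641415476799Traceback (most recent call last):
  File "<stdin>", line 6, in <module>
ValueError: could not broadcast input array from shape (300,399,3) into shape (300,400,3)
```

Run:
```python
from h import *
import cv2
s=arm.state(); w=viewer.snapshot("wrist"); a=viewer.snapshot("side")
r=lambda im,k:cv2.resize(im[...,::-1],None,fx=k,fy=k,interpolation=cv2.INTER_CUBIC)
o=np.zeros((600,800,3),np.uint8)
o[:600,:400]=r(a[140:260,260:340],5); o[:300,400:]=r(w[150:350,300:570],1.5)[:300,:400]; cv2.imwrite("pics/c4.png",o)
c=lambda p:((p-[260,140])*5).round()
for nm,P in dict(bar=[[22,28,151],[22,-28,151]],hinge=[[22,28,66],[22,-28,66]],ears=[[23,34,78],[23,-34,78]],deck=[[-64,72,32],[77,72,32]]).items(): print(nm,c(proj("side",fx(V,np.array(P)/1e3))).tolist())
for dx in(-5,5):print(dx,c(proj("side",fx(V,np.array([[22+dx,28,151]])/1e3))).tolist())
```

```text
bar [[205.0, 89.0], [371.0, 62.0]]
hinge [[205.0, 336.0], [364.0, 306.0]]
ears [[186.0, 305.0], [380.0, 268.0]]
deck [[180.0, 588.0], [20.0, 380.0]]
-5 [[211.0, 95.0]]
5 [[198.0, 83.0]]
```

View pics/c4.png

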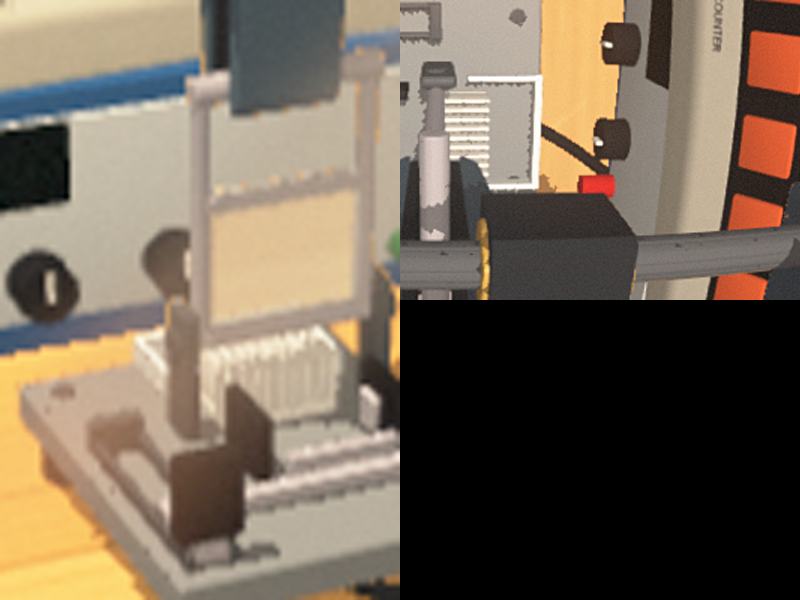

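The side crop shows the cover upright: arm from hinge (205,335) to bar (200,88), against (205,336) to (205,89) predicted for straight up. The wrist view puts the hinge about 0.5 mm further on. The heat sink is on the tray and the tab is at rest, so I'll make a last trim and hold.

carry_out(
  increments=[0.05,0,0.5,-0.3,0,0.05,0,0,0,0,0.05,0,0,0,0,0.05,0,0,0,0,0.05,0,0,0,0],
)

```text
time_s: 13.13
tool_pos: [0.5576, 0.319, 0.1454]
ee_rot: [-0.0, 0.967, 0.256, 0.0]
contact_force: [4.5, 4.3, 1.9]
grip_width: 0.102
finger_force: 30.0
```

carry_out(
  increments=[0.05,0,0,0,0,0.05,0,0,0,0,0.05,0,0,0,0,0.05,0,0,0,0,0.05,0,0,0,0],
)

```text
time_s: 13.55
tool_pos: [0.5576, 0.319, 0.1453]
ee_rot: [-0.0, 0.967, 0.256, 0.0]
contact_force: [3.8, 4.3, 1.4]
grip_width: 0.098
finger_force: 30.0
```

```bash
python3 st.py; python3 -c "
from workcell import arm
s=arm.state();print(s['joint_vel']);print(arm.close_job())"
```

```text
t 13.55 fx [ 23.0921   6.2415 145.3297] F fixture xyz -1.8761761544837876 5.388775860614292 1.390749847983194 w 8.942911893132198 29.963634610176086
[-0.0005393   0.00010637 -0.00049752  0.00045861  0.00024282  0.0010932 ]
the job is handed in; nothing more can be done
None
```

I've handed the job in at 13.6 s: the heat sink is out on the tray, the ejector has sprung back, and the gripper is still holding the cover within about 1 mm of straight up over its hinge by my measurements (no verdict came back).

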